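# Shoot the strap bolt of an assembly cradle

### The job

Lock the strap of the assembly cradle with its slide bolt: lift the bolt's handle out of the notch it lies in, slide the bolt towards the strap, and drop the handle fully down into the lock notch, then let go of it. Feel for the notch and do not force the handle against the steel, and leave the things lying around the cradle alone.

Things in the scene. Friction and masses are not known exactly. Their poses are not given: they have to be found in the camera images.
- cradle: Fixed bench fixture, 155 x 340 mm base, with a copper-brass insert (x +75 mm, top 81 mm high). Origin on the bench below the bolt's axis; z up. The bolt's axis is along y at x 0, z 60 mm, in bearing blocks 76 mm high at y -87 and +72 mm. A notched greased rail stands along y at x -19.5 to -30.5 mm; its tops are 65 to 66 mm high: the handle clears them when raised 0.65 rad. Nothing before x -33 mm.
- open_notch (a point): Middle of the floor of the open notch, where the handle lies at the start: 17 mm wide along y, at x -25, y -45, z 54 mm in the cradle's frame, axes as the cradle's. The like lock notch is in a catch plate screwed to the rail's front, set by hand, not measured: its centre lies 46 to 64 mm further to +y. Between them the top is unbroken, with a slight step down to the plate.
- strap_eye (a point): Mouth of the eye at the front end of the closed steel strap (strap 20 mm wide, top 88 mm high), on the bolt's axis, at x 0, y +103, z 60 mm in the cradle's frame; the bolt enters it towards +y when locked.
- handle_grip (a point): Grip point on the handle, a round steel bar 12 mm thick standing square from the bolt's axis (18 mm ball at its end, 85 mm from the axis in all); on the bar's centre line, 58 mm from the axis. Raised by angle a it is at x -58 cos a, z 60 + 58 sin a mm in the cradle's frame: a = 0, level, pointing to -x, in a notch; a 0.37 to 0.6 (81 to 93 mm high) when the bar rests on the rail; a at most 1.2.
- handle: Bolt rod (16 mm thick, along y) and handle, about 0.2 kg; origin on the bolt's axis below the handle; axes as the cradle's while level. Weight and a light spring pull it down with 2 to 3 N at the grip point, slowed by grease (falls from rail into notch in about 0.3 s). Keep the bar's force on rail and notch walls under 25 N; a downward push at the grip point acts 2.5 times as hard on the rail.
- bolt (a joint): How far the bolt is slid, m, growing towards the cradle's +y and the strap: about 0 in the open notch, 0.046 to 0.064 in the lock notch; travel -0.005 to 0.085. It slides with about 1 N, 2 to 3 N while the handle drags on the rail. In a notch the bar has about 2.5 mm of play each way.
- tape_roll: Bystander: roll of tape, cardboard coloured, 90 mm across, 24 mm high, lying flat; origin at the centre of its underside.
- screwdriver: Bystander: a screwdriver lying on the bench.
- flux_jar: Bystander: amber jar with black cap, 48 mm across, 50 mm high; origin at the centre of its underside.

How it is judged:
On the way, in this order (a step that is already met when the one before it is completed fails the run):
1. the handle is lifted out of the open notch (its grip point over 80 mm high) (z of handle_grip in the frame of cradle above 0.08 m and value of joint bolt below 0.03 m), for 0.1 s.
2. the bolt is slid over 30 mm towards the strap (value of joint bolt above 0.03 m), for 0.1 s.
At the end, for the whole second after the job is handed in: The bolt is 40 to 70 mm towards the strap and the handle lies down in the lock notch (its grip point at most 66 mm high over the cradle's underside), at rest and let go (value of joint bolt between 0.04 and 0.07 m and z of handle_grip in the frame of cradle below 0.066 m and linear speed of handle below 0.01 m/s and contact force between the fingers and handle below 0.1 N); the robot touches nothing.
It fails at once if the handle is forced against the rail or the notch walls (over 25 N) (contact force between handle and cradle above 25 N).
It fails at once if a thing beside the cradle is shifted by over 15 mm (distance of any of tape_roll, screwdriver, flux_jar from where it was at the start of the episode above 0.015 m).
It also fails if it takes over 48 s, if anything falls off the work surface, if the arm or the gripper's body presses on something with over 40 N, if the wrist force passes 120 N, or if a joint passes its speed limit or range.

### The arm

A 6-joint arm with a two-finger parallel gripper is mounted at the origin on the work surface. World frame = base frame: x ahead of the robot, y to its left, z up, the work surface at z = 0. Lengths are in m, angles in rad, forces in N, time in s.
With the tool pointing down it reaches from about 0.425 to 0.95 m from the base axis. Payload 3.5 kg.
Tool frame: the origin (TCP) lies midway between the tips of the shut fingers; the grasp point (between the pads) lies 19 mm behind it; z points along the fingers, y is the line along which they close (so a half turn about z gives the same grasp; the last joint's range is limited). The gripper opens to 85 mm and grips with 20 to 120 N. Pads are 22 mm wide; open, the fingers measure 114 mm over their backs; the gripper's body (76 mm by 85 mm) begins 54 mm behind the grasp point. The pads swing forward as they close: fully open they stand 13 mm farther back than shut.
Start: joints at [-1.326, 0.286, 1.577, -0, 1.279, -0.15], TCP at [0.26, -0.623, 0.192] pointing down, gripper open.
Joint ranges: [-2.77, 2.77], [-0.9, 2.22], [0.21, 2.48], [-1.53, 4.67], [0.24, 2.81], [-2.84, 2.84]. Speed limits (rad/s): [2.79, 2.79, 3.14, 3.14, 3.14, 3.14].

### API

Orientations are given as a unit quaternion [x, y, z, w].
In Python, from plant import * gives the robot as it stands.
- The arm moves only by the tool move_arm, never from a script. Its argument "moves" is a list of rows, each a list of 3 entries, a list of its own where there are three numbers: the opening, from 0 (shut) to 1 (fully open), then the shift along the tool's x, y, z in m, then the turn, a rotation vector about the tool's x, y, z in rad. A call has exactly 10 rows; each row shifts and turns the commanded pose from where the row before left it, along the tool's axes as they then stand; what a row does not reach is not made up. A row lasts 1/12 s, in which the tool goes at most 41.7 mm and 7.16 degrees, less where a joint would pass 70% of its speed; a pose out of reach is approached as far as the arm can. A call is refused whole if a number of a shift passes 0.0417 or a number of a turn 0.125, either way. A call with a gripper value outside its range is refused whole. The fingers move at their own pace and stop on an object; "grip_force" is the grip in N (left out, the last holds). Time passes only in rows, so rows that do not move let the fingers close, or fill a call up. It gives the time, the measured TCP pose, the force, the opening and the grip force at its end, in the units of the state.
- get_state(): the state, without advancing time (a new reading comes with each control period).
- read_camera(name): name is "scene" or "top" or "wrist"; returns the picture (420x560x3 uint8, red, green, blue); there is no depth.
- camera_params(name): a dict with "fx", "fy", "cx", "cy" (pixels), "rvec" (rotation vector, rad) and "tvec" (3), from world to camera coordinates, as OpenCV has them; the wrist camera has in their place "tool_from_camera" (4x4, takes a point from camera to tool coordinates, whose origin is the TCP and whose axes are the flange's). Camera axes: x right, y down, z forward; pixel columns grow to the right and rows downward; lengths in m; the calibration is good to about 2 mm. A picture is of the moment at which its call begins: read the wrist's pose just before it. camera_params takes no time and is no camera call.
- sign_off(): hands the job in; it is judged then, once.
The state is a dict: "time": time; "qpos": joint angles; "dq": joint speeds; "joint_efforts": joint torques, N m; "eef_pos": TCP position; "tcp_rot": TCP orientation; "contact_force": force on the tool from outside, world axes, zero at the start; "wrist_torque": the same for the moment, N m; "opening": opening from 0.0 (shut) to 1.0 (fully open); "finger_force": force on a finger pad.
Only numpy, scipy, OpenCV 4.12 (cv2) and the standard library are available. Lean on these libraries where they do the work, as an engineer would, in place of code of your own. Each camera call takes 0.05 s, during which the arm holds its last target. There are 200 camera calls.

## Working session

There is one attempt and no reset: what is moved stays moved. The work goes in short steps, Python scripts to look and compute and a tool call to move; the robot and the scene stay as the last step left them, time stands still between calls to the robot, and variables do not carry over. Pictures are saved under pics/ and viewed, at most 10 in all, crops included, and the job is handed in when it is done.

Besides the shell and the picture viewer there is one more tool, called after "Request:" by a JSON object that holds its "api" and its "payload", one argument or row to a line. move_arm: Moves the arm, as the interface text tells. Its arguments: {"type":"object","properties":{"moves":{"type":"array"},"grip_force":{"type":"number"}},"required":["moves"]}

```bash
mkdir -p pics; ls; python3 - <<'E'
from plant import *
import cv2
for n in ("scene","top"):
    cv2.imwrite(f"pics/{n}0.png",read_camera(n)[:,:,::-1]); p=camera_params(n); print(n,p)
print(get_state()); print(camera_params("wrist"))
E
```

```text
pics
scene {'fx': 536.9842467603034, 'fy': 536.9842467603034, 'cx': 290.8945920525858, 'cy': 209.21146329898113, 'rvec': array([ 2.3486171 ,  1.04962248, -0.31841815]), 'tvec': array([-0.33321363, -0.26200471,  1.87349172])}
top {'fx': 523.4198824431498, 'fy': 523.4198824431498, 'cx': 281.07980186950266, 'cy': 219.55481742188178, 'rvec': array([ 2.21525595, -2.17155429,  0.06435883]), 'tvec': array([0.01683614, 0.5191444 , 1.30002497])}
{'time': 0.1, 'qpos': array([-1.32602621e+00,  2.87109480e-01,  1.57801859e+00,  7.19506719e-06,
        1.27861031e+00, -1.49996281e-01]), 'dq': array([ 1.70232661e-05, -2.63898725e-03, -3.08724707e-03,  2.32819219e-04,
        1.82659111e-03, -2.34881188e-03]), 'joint_efforts': array([ 1.05020008e-03, -4.07292473e+01, -2.93699616e+01, -1.50714736e-04,
        3.41941726e-03,  4.43329666e-07]), 'eef_pos': array([ 0.25946607, -0.62240802,  0.19027049]), 'tcp_rot': array([ 9.80582739e-01,  1.96102881e-01, -4.73807040e-05, -1.07182465e-03]), 'contact_force': array([0.2298724 , 0.31498507, 0.30343177]), 'wrist_torque': array([-0.04697629, -0.05835806, -0.00710028]), 'finger_force': 0.0, 'opening': 0.9981901903293173}
{'fx': 336.35504366432514, 'fy': 336.35504366432514, 'cx': 281.61955871252934, 'cy': 210.0015043165279, 'tool_from_camera': array([[-4.30272870e-04, -9.55738682e-01, -2.94216565e-01,
         7.64403204e-02],
       [ 9.99999172e-01, -5.44192437e-05, -1.28565819e-03,
        -2.30844642e-04],
       [ 1.21274222e-03, -2.94216875e-01,  9.55737914e-01,
        -1.81999503e-01],
       [ 0.00000000e+00,  0.00000000e+00,  0.00000000e+00,
         1.00000000e+00]])}
```

View pics/top0.png

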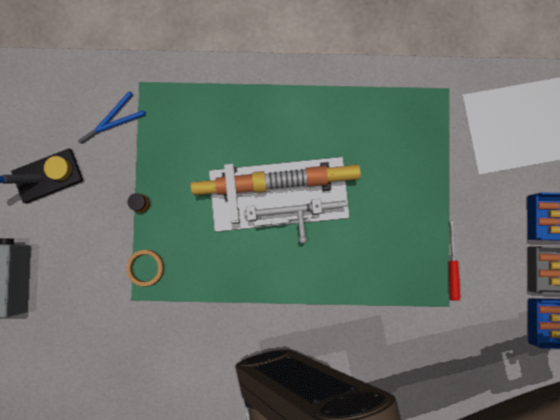

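View pics/scene0.png

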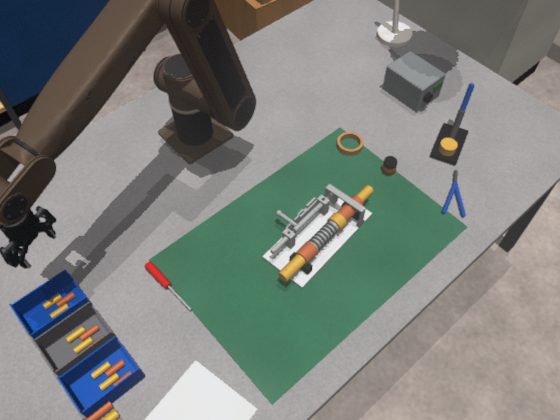

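Top view: cradle in the middle, strap at left (233,195), bearing blocks at about (251,213) and (316,206), handle pointing down to its ball at (303,239). Cradle axes are close to the world's. I'll zoom in for precise points.

```bash
python3 - <<'E'
import cv2
a=cv2.imread("pics/top0.png")[145:250,195:365]
cv2.imwrite("pics/topc.png",cv2.resize(a,None,fx=4.7,fy=4.7,interpolation=cv2.INTER_CUBIC))
E
```

```text
(no output)
```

View pics/topc.png

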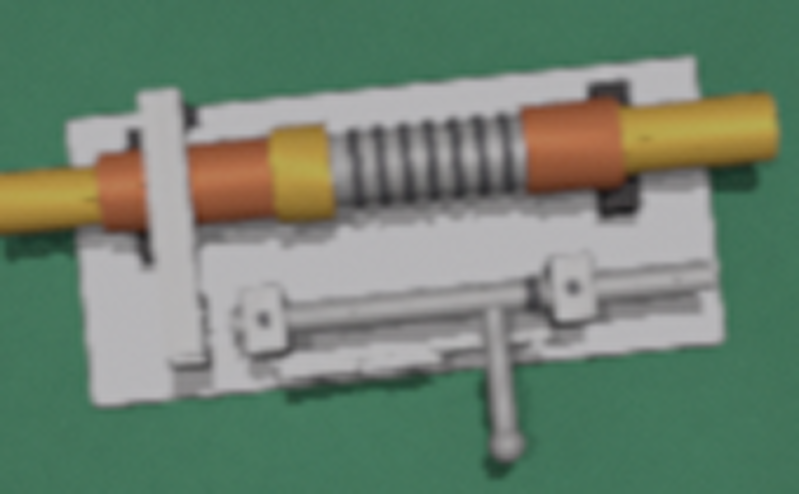

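The crop shows the block screws at (266,318) and (573,287), and the ball at (508,443). Casting rays from these.

```bash
cat > h.py <<'E'
from plant import *
import numpy as np, cv2
from scipy.spatial.transform import Rotation as R
def cam(n,st=None):
    p=camera_params(n); K=np.array([[p['fx'],0,p['cx']],[0,p['fy'],p['cy']],[0,0,1]])
    if n=="wrist":
        T=np.eye(4);T[:3,:3]=R.from_quat(st['tcp_rot']).as_matrix();T[:3,3]=st['eef_pos']
        M=T@p['tool_from_camera']; return K,M[:3,:3],M[:3,3]
    r=R.from_rotvec(p['rvec']).as_matrix(); return K,r.T,-r.T@p['tvec']
def ray(c,uv,z):
    K,r,o=c; d=r@np.linalg.solve(K,[*uv,1]); return o+d*(z-o[2])/d[2]
def proj(c,P):
    K,r,o=c; q=K@(r.T@(np.asarray(P)-o)); return q[:2]/q[2]
E
python3 - <<'E'
from h import *
c=cam("top"); f=lambda u,v:(195+(u+.5)/4.7-.5,145+(v+.5)/4.7-.5)
A=ray(c,f(266,318),.076);B=ray(c,f(573,287),.076);D=ray(c,f(508,443),.06)
print(A,B,np.linalg.norm(A-B),D)
y=(A-B)/np.linalg.norm(A-B); yaw=np.arctan2(-y[0],y[1]); x=np.array([y[1],-y[0],0])
O=((A-72e-3*y)+(B+87e-3*y))/2; O[2]=0
print("yaw",yaw,"O",O,"ball in cradle",x@(D-O),y@(D-O))
for P in [(-.058,-.045),(-.058,.01)]: print(O+x*P[0]+y*P[1])
# base corners check
for uv in [(68,122),(695,57),(722,343),(95,405)]:
    q=ray(c,f(*uv),.01)-O; print(x@q,y@q)
s=get_state(); print(R.from_quat(s['tcp_rot']).as_matrix())
E
```

```text
[0.53127965 0.09917954 0.076     ] [ 0.55027103 -0.05707463  0.076     ] 0.15740406553940609 [ 0.47038098 -0.02599225  0.06      ]
yaw 0.1209483820897868 O [0.53987044 0.02849766 0.        ] ball in cradle -0.07555621999405855 -0.04570768734443866
[ 0.48772356 -0.02317151  0.        ]
[0.48108761 0.03142669 0.        ]
0.12116545435369637 0.17015224117970773
0.122323256081446 -0.17001337349145793
-0.033020935477023804 -0.16778731424343177
-0.032241568895184716 0.1699881370495718
[[ 9.23087315e-01  3.84590100e-01 -5.13297207e-04]
 [ 3.84590303e-01 -9.23085022e-01  2.08344253e-03]
 [ 3.27454405e-04 -2.12060850e-03 -9.99997698e-01]]
```

Request:
{"api": "move_arm", "payload": {
  "moves": [
    [0.5, [0, 0, 0], [0, 0, 0.091]],
    [0.5, [0, 0, 0], [0, 0, 0.091]],
    [0.5, [0, 0, 0], [0, 0, 0.091]],
    [0.5, [0.0187, -0.0354, 0], [0, 0, 0]],
    [0.5, [0.0187, -0.0354, 0], [0, 0, 0]],
    [0.5, [0.0187, -0.0354, 0], [0, 0, 0]],
    [0.5, [0.0187, -0.0354, 0], [0, 0, 0]],
    [0.5, [0.0187, -0.0354, 0], [0, 0, 0]],
    [0.5, [0.0187, -0.0354, 0], [0, 0, 0]],
    [0.5, [0.0187, -0.0354, 0], [0, 0, 0]]
  ],
  "grip_force": 20
}}

```text
time: 0.93
eef_pos: [0.3595, -0.359, 0.1909]
tcp_rot: [0.998, 0.061, -0.0, -0.0]
contact_force: [0.8, 0.2, 0.3]
opening: 0.497
finger_force: 0.0
```

Request:
{"api": "move_arm", "payload": {
  "moves": [
    [0.5, [0.0187, -0.0354, 0], [0, 0, 0]],
    [0.5, [0.0187, -0.0354, 0], [0, 0, 0]],
    [0.5, [0.0187, -0.0354, 0], [0, 0, 0]],
    [0.5, [0.0187, -0.0354, 0], [0, 0, 0]],
    [0.5, [0.0187, -0.0354, 0], [0, 0, 0]],
    [0.5, [0.0187, -0.0354, 0], [0, 0, 0]],
    [0.5, [0.0187, -0.0354, 0], [0, 0, 0]],
    [0.5, [0.0187, -0.0354, 0], [0, 0, 0]],
    [0.5, [0.0187, -0.0354, 0], [0, 0, 0]],
    [0.5, [0, 0, 0], [0, 0, 0]]
  ]
}}

```text
time: 1.77
eef_pos: [0.4886, -0.0186, 0.1912]
tcp_rot: [0.998, 0.064, 0.0, -0.001]
contact_force: [-0.1, -0.3, -0.3]
opening: 0.503
finger_force: 0.0
```

```bash
cat > look.py <<'E'
from h import *
import sys
O=np.array([.53987,.0285,0]);yaw=.121;Rc=R.from_euler('z',yaw).as_matrix()
def tocr(P): return Rc.T@(np.asarray(P)-O)
def rep(s):
    M=Rc.T@R.from_quat(s['tcp_rot']).as_matrix()
    print("t",round(s['time'],2),"tcp cr mm",(tocr(s['eef_pos'])*1e3).round(1),"F cr",(Rc.T@s['contact_force']).round(1),"yawerr",round(np.arctan2(M[1,0],M[0,0]),4),"toolz",M[:,2].round(4),"open",round(s['opening'],3),"ff",s['finger_force'])
E
python3 - <<'E'
from look import *
s=get_state(); im=read_camera("wrist")[:,:,::-1]; cv2.imwrite("pics/w1.png",im); rep(s)
c=cam("wrist",s)
for P in [(-.058,-.045,.06),(-.076,-.045,.06),(0,.072,.076),(0,-.087,.076),(-.025,.01,.065)]: print(P,proj(c,O+Rc@P).round(1))
E
```

```text
t 1.77 tcp cr mm [-56.5 -40.5 191.2] F cr [-0.1 -0.3 -0.3] yawerr 0.0078 toolz [ 6.0e-04  2.8e-03 -1.0e+00] open 0.503 ff 0.0
(-0.058, -0.045, 0.06) [287.7 191.4]
(-0.076, -0.045, 0.06) [287.5 209.4]
(0, 0.072, 0.076) [153.2 129.4]
(0, -0.087, 0.076) [337.5 130.9]
(-0.025, 0.01, 0.065) [228.2 157.2]
```

View pics/w1.png

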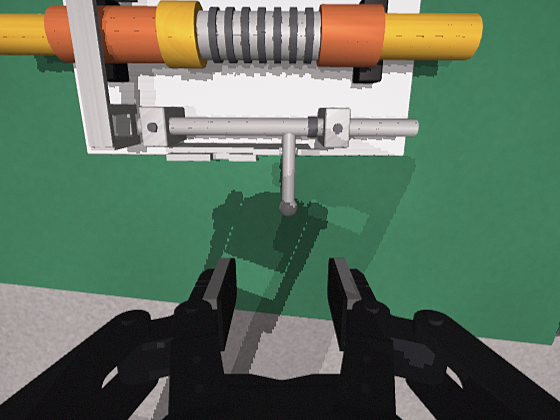

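Predictions match (screws at (153,128), (338,128), ball at (289,207)). Zooming on the rail/catch plate.

```bash
python3 - <<'E'
from look import *
a=cv2.imread("pics/w1.png")[100:220,150:310]
cv2.imwrite("pics/w1c.png",cv2.resize(a,None,fx=5,fy=5,interpolation=cv2.INTER_CUBIC))
s=get_state();c=cam("wrist",s)
for v in (170,180,190):print(proj(c,O+Rc@(-.025,.001,.065)),)
for u in (213,216,256,257,167): print(u,(tocr(ray(c,(u,155),.065))*1e3).round(1))
E
```

```text
[234.83420588 156.11905376]
[234.83420588 156.11905376]
[234.83420588 156.11905376]
213 [-24.1  20.9  65. ]
216 [-24.1  18.2  65. ]
256 [-23.8 -18.4  65. ]
257 [-23.8 -19.3  65. ]
167 [-24.4  62.9  65. ]
```

View pics/w1c.png

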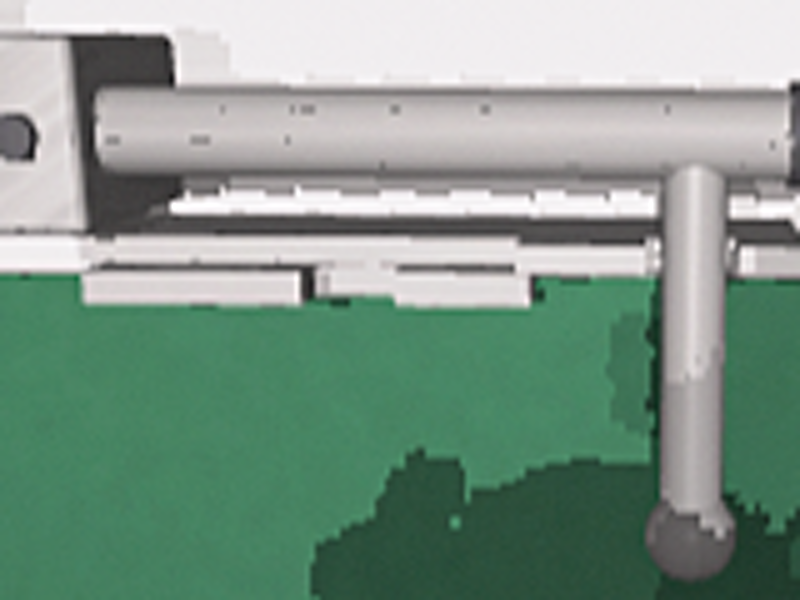

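The lock notch shows as the gap at crop u 302–395 (picture 210–229). Relative to the open notch that puts it about 63 mm further to +y. The bar sits at y ≈ -45.7. Descending, fingers straddling the bar.

Request:
{"api": "move_arm", "payload": {
  "moves": [
    [0.5, [0, 0, 0.02], [0, 0, 0]],
    [0.5, [0, 0, 0.02], [0, 0, 0]],
    [0.5, [0, 0, 0.02], [0, 0, 0]],
    [0.5, [0, 0, 0.02], [0, 0, 0]],
    [0.5, [0, 0, 0.02], [0, 0, 0]],
    [0.5, [0, 0, 0], [0, 0, 0]],
    [0.5, [0, 0, 0], [0, 0, 0]],
    [0.5, [0, 0, 0], [0, 0, 0]],
    [0.5, [0, 0, 0], [0, 0, 0]],
    [0.5, [0, 0, 0], [0, 0, 0]]
  ]
}}

```text
time: 2.65
eef_pos: [0.4889, -0.025, 0.0932]
tcp_rot: [0.998, 0.061, 0.001, 0.0]
contact_force: [0.3, -0.8, 0.4]
opening: 0.5
finger_force: 0.0
```

```bash
python3 - <<'E'
from look import *
s=get_state(); im=read_camera("wrist")[:,:,::-1]; cv2.imwrite("pics/w2.png",im); rep(s)
c=cam("wrist",s)
for P in [(-.050,-.0457,.06),(-.05,-.0457+.006,.06),(-.05,-.0457-.006,.06),(-.076,-.0457,.06),(-.025,.0178,.065)]: print(P,proj(c,O+Rc@P).round(1))
E
```

```text
t 2.65 tcp cr mm [-57.  -46.9  93.2] F cr [ 0.2 -0.9  0.4] yawerr 0.0006 toolz [ 0.0028 -0.0012 -1.    ] open 0.5 ff 0.0
(-0.05, -0.0457, 0.06) [281.  214.4]
(-0.05, -0.0397, 0.06) [272.1 214.4]
(-0.05, -0.051699999999999996, 0.06) [289.9 214.4]
(-0.076, -0.0457, 0.06) [281. 250.]
(-0.025, 0.0178, 0.065) [181.2 179.3]
```

View pics/w2.png

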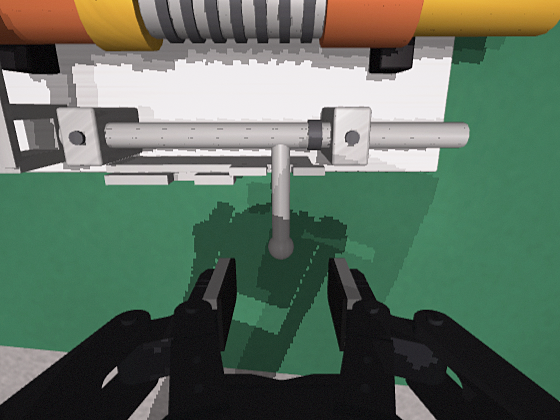

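Bar at u≈281 as predicted (y −45.7); lock gap 169–195 gives notch y ≈ +17.5. Lowering onto the bar with a small correction.

Request:
{"api": "move_arm", "payload": {
  "moves": [
    [0.5, [-0.001, -0.0012, 0.0125], [0, 0, 0]],
    [0.5, [0, 0, 0.0125], [0, 0, 0]],
    [0.5, [0, 0, 0.0125], [0, 0, 0]],
    [0.5, [0, 0, 0.0125], [0, 0, 0]],
    [0.4, [0, 0, 0], [0, 0, 0]],
    [0.3, [0, 0, 0], [0, 0, 0]],
    [0.3, [0, 0, 0], [0, 0, 0]],
    [0.3, [0, 0, 0], [0, 0, 0]],
    [0.3, [0, 0, 0], [0, 0, 0]],
    [0.3, [0, 0, 0], [0, 0, 0]]
  ]
}}

```text
time: 3.53
eef_pos: [0.4873, -0.0236, 0.0423]
tcp_rot: [0.998, 0.061, 0.001, 0.0]
contact_force: [-0.0, -0.3, -0.4]
opening: 0.294
finger_force: 0.0
```

```bash
python3 - <<'E'
from look import *
s=get_state(); im=read_camera("wrist")[:,:,::-1]; cv2.imwrite("pics/w3.png",im); rep(s)
c=cam("wrist",s)
for P in [(-.050,-.0457,.06),(-.05,-.0457+.006,.06),(-.05,-.0457-.006,.06),(-.076,-.0457,.06),(-.03,.0175,.065)]: print(P,proj(c,O+Rc@P).round(1))
E
```

```text
t 3.53 tcp cr mm [-58.5 -45.3  42.3] F cr [-0.1 -0.3 -0.4] yawerr 0.0008 toolz [ 1.4e-03 -6.0e-04 -1.0e+00] open 0.294 ff 0.0
(-0.05, -0.0457, 0.06) [283.8 241.1]
(-0.05, -0.0397, 0.06) [272.4 241.1]
(-0.05, -0.051699999999999996, 0.06) [295.2 241.1]
(-0.076, -0.0457, 0.06) [283.7 285.1]
(-0.03, 0.0175, 0.065) [156.2 207.3]
```

View pics/w3.png

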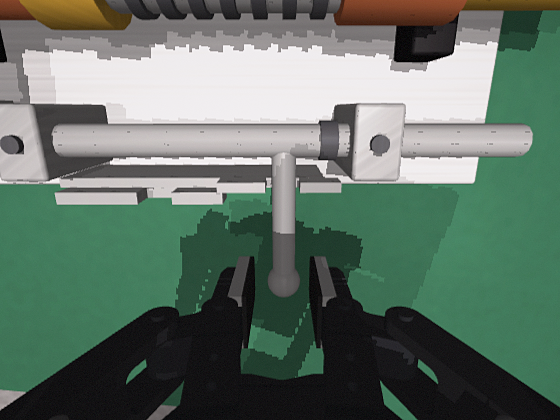

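Bar at u≈284 midway between the fingers; gap top edges 137–172. Gripping gently.

Request:
{"api": "move_arm", "payload": {
  "moves": [
    [0.25, [0, 0.0003, 0], [0, 0, 0]],
    [0.22, [0, 0, 0], [0, 0, 0]],
    [0.19, [0, 0, 0], [0, 0, 0]],
    [0.17, [0, 0, 0], [0, 0, 0]],
    [0.15, [0, 0, 0], [0, 0, 0]],
    [0.13, [0, 0, 0], [0, 0, 0]],
    [0.1, [0, 0, 0], [0, 0, 0]],
    [0.05, [0, 0, 0], [0, 0, 0]],
    [0.05, [0, 0, 0], [0, 0, 0]],
    [0.05, [0, 0, 0], [0, 0, 0]]
  ],
  "grip_force": 20
}}

```text
time: 4.42
eef_pos: [0.4867, -0.0237, 0.0415]
tcp_rot: [0.998, 0.061, -0.0, -0.0]
contact_force: [0.5, -0.7, 0.3]
opening: 0.05
finger_force: 0.0
```

```bash
python3 - <<'E'
from look import *
rep(get_state())
g=lambda a:np.array([-58*np.cos(a),60+58*np.sin(a)])
for a in (0,.1,.2,.3,.4,.5,.6,.7,.8): print(a,(g(a)-g(0)).round(1))
E
```

```text
t 4.42 tcp cr mm [-59.1 -45.4  41.5] F cr [ 0.4 -0.8  0.3] yawerr 0.0008 toolz [-0.  0. -1.] open 0.05 ff 0.0
0 [0. 0.]
0.1 [0.3 5.8]
0.2 [ 1.2 11.5]
0.3 [ 2.6 17.1]
0.4 [ 4.6 22.6]
0.5 [ 7.1 27.8]
0.6 [10.1 32.7]
0.7 [13.6 37.4]
0.8 [17.6 41.6]
```

```bash
python3 - <<'E'
from look import *
im=read_camera("wrist")[:,:,::-1]; cv2.imwrite("pics/w4.png",im)
E
```

```text
(no output)
```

View pics/w4.png

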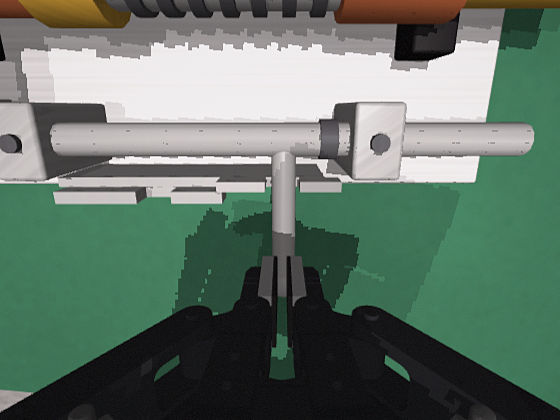

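Fingers are at 0.05 opening with no force, so they haven't got the bar. Comparing the finger tips in w3 and w4 side by side.

```bash
python3 - <<'E'
import cv2,numpy as np
f=lambda n:cv2.convertScaleAbs(cv2.resize(cv2.imread(n)[225:370,225:340],None,fx=3.4,fy=3.4,interpolation=cv2.INTER_CUBIC),alpha=2.0,beta=10)
cv2.imwrite("pics/cmp.png",np.hstack([f("pics/w3.png"),f("pics/w4.png")]))
E
```

```text
(no output)
```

View pics/cmp.png

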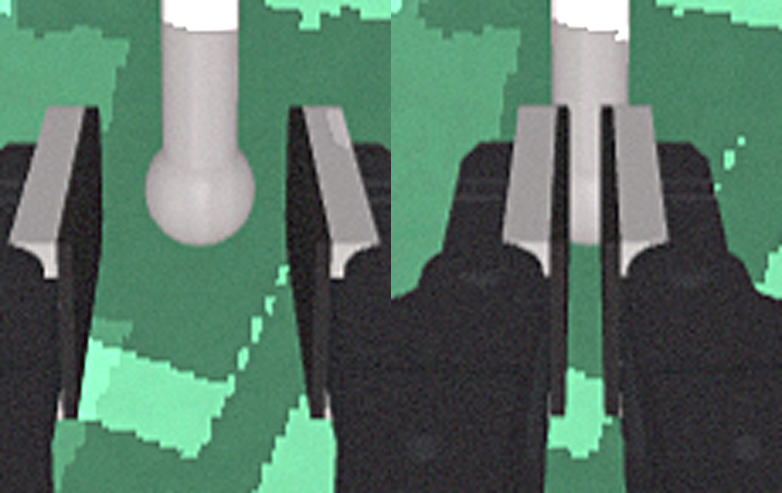

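The pads (light plates) lie above the bar and ball: from pad geometry the real tips are about 40 mm behind the reported TCP, i.e. still at z≈80 mm. Opening, going down about 32 mm more and closing, watching the force.

Request:
{"api": "move_arm", "payload": {
  "moves": [
    [0.35, [0, 0, 0], [0, 0, 0]],
    [0.35, [0, 0, 0], [0, 0, 0]],
    [0.35, [0, 0, 0], [0, 0, 0]],
    [0.35, [0, 0, 0.008], [0, 0, 0]],
    [0.35, [0, 0, 0.008], [0, 0, 0]],
    [0.35, [0, 0, 0.008], [0, 0, 0]],
    [0.35, [0, 0, 0.008], [0, 0, 0]],
    [0.35, [0, 0, 0], [0, 0, 0]],
    [0.3, [0, 0, 0], [0, 0, 0]],
    [0.3, [0, 0, 0], [0, 0, 0]]
  ]
}}

```text
time: 5.3
eef_pos: [0.4867, -0.0237, 0.0094]
tcp_rot: [0.998, 0.061, -0.0, -0.0]
contact_force: [0.3, 0.2, -0.2]
opening: 0.3
finger_force: 0.0
```

```bash
python3 - <<'E'
from look import *
s=get_state(); im=read_camera("wrist")[:,:,::-1]; cv2.imwrite("pics/w5.png",im); rep(s)
c=cam("wrist",s)
for P in [(-.058,-.0457,.06),(-.058,-.0397,.06),(-.058,-.0517,.06),(-.076,-.0457,.06)]: print(P,proj(c,O+Rc@P).round(1))
# profile: row across handle near x=-.045
v=int(proj(c,O+Rc@(-.042,-.0457,.06))[1]); row=im[v,230:340].astype(int)
print(v,[int(r[1])-int((r[0]+r[2])/2) for r in row[::3]],)
E
```

```text
t 5.3 tcp cr mm [-59.  -45.4   9.4] F cr [ 0.4  0.2 -0.2] yawerr 0.0008 toolz [-2.e-04  1.e-04 -1.e+00] open 0.3 ff 0.0
(-0.058, -0.0457, 0.06) [283.8 285.7]
(-0.058, -0.0397, 0.06) [270.2 285.7]
(-0.058, -0.0517, 0.06) [297.5 285.7]
(-0.076, -0.0457, 0.06) [283.7 320.9]
252 [29, 23, 21, 21, 22, 21, 20, 29, 22, 22, 21, 22, 22, 17, -1, -2, -1, -3, -2, -3, -1, -3, -1, 21, 20, 20, 21, 22, 22, 23, 22, 21, 21, 23, 22, 21, 20]
```

Request:
{"api": "move_arm", "payload": {
  "moves": [
    [0.25, [0, 0.0003, 0], [0, 0, 0]],
    [0.22, [0, 0, 0], [0, 0, 0]],
    [0.19, [0, 0, 0], [0, 0, 0]],
    [0.17, [0, 0, 0], [0, 0, 0]],
    [0.15, [0, 0, 0], [0, 0, 0]],
    [0.13, [0, 0, 0], [0, 0, 0]],
    [0.12, [0, 0, 0], [0, 0, 0]],
    [0.1, [0, 0, 0], [0, 0, 0]],
    [0.08, [0, 0, 0], [0, 0, 0]],
    [0.08, [0, 0, 0], [0, 0, 0]]
  ],
  "grip_force": 20
}}

```text
time: 6.18
eef_pos: [0.487, -0.0242, 0.0097]
tcp_rot: [0.998, 0.061, 0.0, 0.0]
contact_force: [0.6, -1.5, 2.0]
opening: 0.13
finger_force: 21.3
```

```bash
python3 - <<'E'
from look import *
rep(get_state())
E
```

```text
t 6.18 tcp cr mm [-58.8 -45.9   9.7] F cr [ 0.4 -1.5  2. ] yawerr 0.0008 toolz [ 6.e-04 -3.e-04 -1.e+00] open 0.13 ff 21.33088320493698
```

Gripped (opening 0.13 ≈ 11 mm, 21 N). Lifting along the arc to a≈0.75.

Request:
{"api": "move_arm", "payload": {
  "moves": [
    [0.08, [0.0003, 0, -0.0058], [0, 0, 0]],
    [0.08, [0.0009, 0, -0.0057], [0, 0, 0]],
    [0.08, [0.0014, 0, -0.0056], [0, 0, 0]],
    [0.08, [0.002, 0, -0.0055], [0, 0, 0]],
    [0.08, [0.0025, 0, -0.0052], [0, 0, 0]],
    [0.08, [0.003, 0, -0.0049], [0, 0, 0]],
    [0.08, [0.0035, 0, -0.0047], [0, 0, 0]],
    [0.08, [0.002, 0, -0.0022], [0, 0, 0]],
    [0.08, [0, 0, 0], [0, 0, 0]],
    [0.08, [0, 0, 0], [0, 0, 0]]
  ]
}}

```text
time: 7.02
eef_pos: [0.501, -0.0219, 0.0491]
tcp_rot: [0.998, 0.061, -0.002, -0.0]
contact_force: [-4.4, -1.1, -1.4]
opening: 0.127
finger_force: 19.5
```

```bash
python3 - <<'E'
from look import *
s=get_state(); im=read_camera("wrist")[:,:,::-1]; cv2.imwrite("pics/w6.png",im); rep(s)
c=cam("wrist",s)
for r in (20,30,40,50):
    P=(-r*1e-3*np.cos(.75),-.0457,.06+r*1e-3*np.sin(.75)); u,v=proj(c,O+Rc@P); row=im[int(v)].astype(int); sat=row.max(1)-row.min(1)
    print(r,u.round(1),v.round(1),row[int(u)-30:int(u)+31:4].mean(1).round().astype(int),)
E
```

```text
t 7.02 tcp cr mm [-44.6 -45.3  49.1] F cr [-4.5 -0.6 -1.4] yawerr 0.0011 toolz [-3.3e-03  8.0e-04 -1.0e+00] open 0.127 ff 19.470962835475802
20 283.9 205.9 [ 72  70  74  61 149 132 152 166 158 144  93  92  58  64  74  73]
30 283.9 224.8 [ 45  46  46  44  47 136 150 166 159 147 107  43  41  37  86  67]
40 283.9 244.7 [58 57 62 46 54 84 86 94 91 87 75 42 46 45 44 44]
50 284.0 265.8 [61 70 72 50  2 84 88 96 91 88 67 12 73 71 76 47]
```

Held and raised. Sliding +52 mm towards the strap, still raised.

Request:
{"api": "move_arm", "payload": {
  "moves": [
    [0.08, [0, -0.004, 0], [0, 0, 0]],
    [0.08, [0, -0.0065, 0], [0, 0, 0]],
    [0.08, [0, -0.0065, 0], [0, 0, 0]],
    [0.08, [0, -0.0065, 0], [0, 0, 0]],
    [0.08, [0, -0.0065, 0], [0, 0, 0]],
    [0.08, [0, -0.0065, 0], [0, 0, 0]],
    [0.08, [0, -0.0065, 0], [0, 0, 0]],
    [0.08, [0, -0.005, 0], [0, 0, 0]],
    [0.08, [0, -0.004, 0], [0, 0, 0]],
    [0.08, [0, 0, 0], [0, 0, 0]]
  ]
}}

```text
time: 7.9
eef_pos: [0.4946, 0.0301, 0.0489]
tcp_rot: [0.998, 0.061, -0.002, -0.0]
contact_force: [-5.6, 0.3, 0.0]
opening: 0.128
finger_force: 19.6
```

```bash
python3 - <<'E'
from look import *
s=get_state(); im=read_camera("wrist")[:,:,::-1]; cv2.imwrite("pics/w7.png",im); rep(s)
c=cam("wrist",s)
for x in (-.026,-.029,-.031,-.033):
    print(x,[ (y,*proj(c,O+Rc@(x,y*1e-3,.065)).round(1)) for y in (7,9,18,26)])
a=im[130:330,180:380]; cv2.imwrite("pics/w7c.png",cv2.resize(a,None,fx=3,fy=3,interpolation=cv2.INTER_CUBIC))
E
```

```text
t 7.9 tcp cr mm [-44.8   7.1  48.9] F cr [-5.5  0.9  0. ] yawerr 0.0016 toolz [-3.1e-03  8.0e-04 -1.0e+00] open 0.128 ff 19.566454673185945
-0.026 [(7, np.float64(283.3), np.float64(221.9)), (9, np.float64(279.5), np.float64(221.9)), (18, np.float64(262.2), np.float64(221.8)), (26, np.float64(246.9), np.float64(221.8))]
-0.029 [(7, np.float64(283.3), np.float64(227.3)), (9, np.float64(279.5), np.float64(227.3)), (18, np.float64(262.3), np.float64(227.2)), (26, np.float64(247.1), np.float64(227.2))]
-0.031 [(7, np.float64(283.3), np.float64(230.8)), (9, np.float64(279.5), np.float64(230.8)), (18, np.float64(262.4), np.float64(230.8)), (26, np.float64(247.2), np.float64(230.8))]
-0.033 [(7, np.float64(283.3), np.float64(234.4)), (9, np.float64(279.5), np.float64(234.4)), (18, np.float64(262.4), np.float64(234.3)), (26, np.float64(247.3), np.float64(234.3))]
```

View pics/w7c.png

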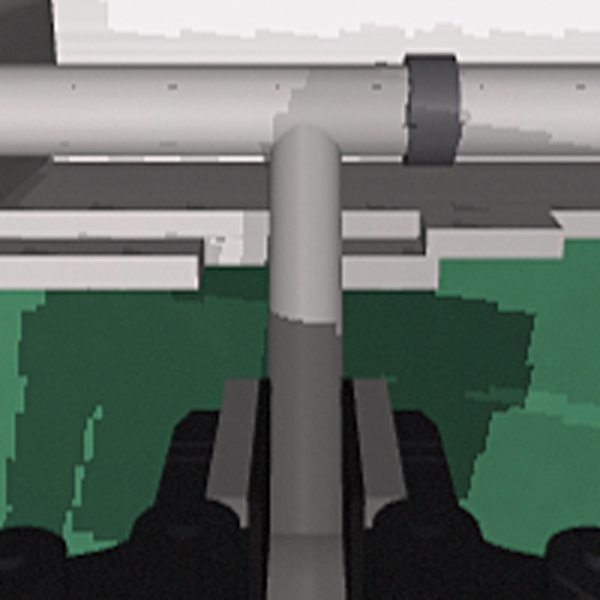

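The bar is held raised at u≈282 (bolt ≈ 53 mm). The notch's left top edge is at u≈247, i.e. y≈26, so its centre is y≈17.6 and the bar needs about +9.8 mm. Moving there and lowering slightly, still above the rail.

Request:
{"api": "move_arm", "payload": {
  "moves": [
    [0.08, [0, -0.0025, 0], [0, 0, 0]],
    [0.08, [0, -0.0025, 0], [0, 0, 0]],
    [0.08, [0, -0.0025, 0], [0, 0, 0]],
    [0.08, [0, -0.0022, 0], [0, 0, 0]],
    [0.08, [-0.0016, 0, 0.0019], [0, 0, 0]],
    [0.08, [-0.0016, 0, 0.0019], [0, 0, 0]],
    [0.08, [-0.0016, 0, 0.002], [0, 0, 0]],
    [0.08, [0, 0, 0], [0, 0, 0]],
    [0.08, [0, 0, 0], [0, 0, 0]],
    [0.08, [0, 0, 0], [0, 0, 0]]
  ]
}}

```text
time: 8.78
eef_pos: [0.4906, 0.0385, 0.0438]
tcp_rot: [0.998, 0.061, 0.001, -0.0]
contact_force: [-2.1, -0.2, 2.3]
opening: 0.125
finger_force: 20.0
```

```bash
python3 - <<'E'
from look import *
s=get_state(); im=read_camera("wrist")[:,:,::-1]; cv2.imwrite("pics/w8.png",im); rep(s)
c=cam("wrist",s)
# gray (non green) runs along plate front row in the picture, left and right of the bar
for v in range(204,226,3):
    r=im[v].astype(int); g=(r[:,1]-r[:,[0,2]].mean(1)); lum=r.mean(1)
    print(v,[(int(lum[u]),int(g[u])) for u in range(240,330,4)])
print([(y,proj(c,O+Rc@(-.024,y*1e-3,.065))[0].round(1)) for y in (9,17,26)])
E
```

```text
t 8.78 tcp cr mm [-47.7  15.9  43.8] F cr [-2.1  0.   2.3] yawerr 0.0006 toolz [ 1.5e-03 -1.0e-04 -1.0e+00] open 0.125 ff 19.97169256210327
204 [(209, -1), (207, -2), (208, 0), (212, -3), (210, -2), (213, -3), (175, -1), (186, -2), (134, -1), (158, -2), (173, -1), (168, -3), (156, 0), (123, -1), (177, -2), (177, -1), (177, -2), (176, 0), (177, -1), (175, 0), (176, 0), (176, -2), (175, -4)]
207 [(90, 0), (89, -1), (89, -1), (85, -2), (84, -1), (83, -2), (148, -1), (154, -1), (136, -2), (156, -2), (175, -2), (169, -3), (158, -3), (122, -2), (90, 0), (86, 0), (87, -2), (88, -1), (87, -1), (88, 0), (88, -1), (88, 0), (87, -1)]
210 [(83, -1), (82, -1), (83, -1), (82, -1), (82, 0), (82, 0), (180, -1), (186, -2), (134, -2), (155, -2), (174, -1), (168, -3), (156, -2), (124, -2), (83, -2), (68, -2), (78, -2), (83, -2), (82, -1), (81, -2), (85, 0), (82, -3), (82, 0)]
213 [(185, -2), (186, -2), (183, -1), (185, -2), (158, -1), (163, -3), (182, -2), (187, -3), (134, -4), (156, -1), (176, -3), (168, -3), (157, -3), (126, -1), (163, -1), (160, -1), (161, -1), (162, -2), (160, -3), (161, -2), (162,
[... 408 characters left out ...]
69, -2), (158, -2), (125, -2), (181, -2), (177, -1), (176, -3), (177, -3), (176, 0), (175, -4), (176, -2), (173, -4), (176, -3)]
222 [(208, -3), (208, -3), (206, -4), (177, -3), (177, -2), (181, -4), (47, 22), (43, 24), (136, -2), (155, -2), (176, -3), (169, -3), (157, -2), (127, -2), (185, -2), (180, -3), (179, -3), (179, -3), (178, -4), (178, -4), (178, -4), (177, -5), (177, -5)]
225 [(30, 23), (28, 23), (33, 25), (33, 27), (33, 26), (36, 23), (48, 22), (41, 26), (137, -3), (157, -2), (176, -2), (169, -2), (159, -1), (128, -2), (36, 24), (32, 24), (63, 37), (80, 45), (78, 45), (81, 46), (80, 44), (79, 43), (76, 46)]
[(9, np.float64(296.8)), (17, np.float64(280.9)), (26, np.float64(263.0))]
```

Left notch edge now at u≈262 (y≈26.2), so the bar at y≈16.2 needs about 1.5 mm more. Correcting, then opening so the handle drops on its own.

Request:
{"api": "move_arm", "payload": {
  "moves": [
    [0.08, [0, -0.0008, 0], [0, 0, 0]],
    [0.08, [0, -0.0007, 0], [0, 0, 0]],
    [0.08, [0, 0, 0], [0, 0, 0]],
    [0.08, [0, 0, 0], [0, 0, 0]],
    [0.15, [0, 0, 0], [0, 0, 0]],
    [0.2, [0, 0, 0], [0, 0, 0]],
    [0.3, [0, 0, 0], [0, 0, 0]],
    [0.35, [0, 0, 0], [0, 0, 0]],
    [0.35, [0, 0, 0], [0, 0, 0]],
    [0.35, [0, 0, 0], [0, 0, 0]]
  ]
}}

```text
time: 9.67
eef_pos: [0.4899, 0.0401, 0.0433]
tcp_rot: [0.998, 0.061, 0.0, -0.0]
contact_force: [-0.7, 1.2, -0.0]
opening: 0.347
finger_force: 0.0
```

```bash
cat > ball.py <<'E'
from look import *
s=get_state(); im=read_camera("wrist")[:,:,::-1]; cv2.imwrite(f"pics/b{int(s['time']*100)}.png",im); rep(s)
c=cam("wrist",s); yb=(tocr(s['eef_pos'])[1])
for a in (0,.2,.4,.6): # expected centre column, ball centre & far edge rows, bar half width px at r=45
    P=lambda r,y=0:proj(c,O+Rc@(-r*np.cos(a),yb+y,.06+r*np.sin(a)))
    print(a,"ball",P(.076).round(1),"end",P(.085)[1].round(1),"bar r45 row",P(.045)[1].round(1),"width",(P(.045,-.006)[0]-P(.045,.006)[0]).round(1))
r=im.astype(int); col=int(P(.045)[0])
print("column",[(v,int(r[v,col-3:col+4].mean()),int((r[v,:,1]-r[v,:,[0,2]].mean(0))[col-3:col+4].mean())) for v in range(220,400,6)])
for v in (232,244,256,268):
    g=(r[v,:,1]-(r[v,:,0]+r[v,:,2])/2); l=r[v].mean(1)
    m=(abs(g)<8)&(l>45); u0=u1=col
    while m[u0-1]: u0-=1
    while m[u1+1]: u1+=1
    print("row",v,"bar",u0,u1,"mid",(u0+u1)/2,"w",u1-u0+1)
E
python3 ball.py
```

```text
t 9.67 tcp cr mm [-48.3  17.5  43.3] F cr [-0.5  1.3 -0. ] yawerr 0.0008 toolz [ 2.e-04  0.e+00 -1.e+00] open 0.347 ff 0.0
0 ball [283.  300.5] end 314.4 bar r45 row 249.6 width 22.5
0.2 ball [283.  314.1] end 330.8 bar r45 row 255.2 width 23.6
0.4 ball [283.1 324. ] end 343.8 bar r45 row 257.7 width 25.0
0.6 ball [283.3 328.7] end 351.5 bar r45 row 256.5 width 26.4
column [(220, 171, -2), (226, 172, -2), (232, 136, -2), (238, 94, -1), (244, 93, -1), (250, 93, -1), (256, 93, -1), (262, 94, -1), (268, 93, -1), (274, 94, -1), (280, 93, -1), (286, 93, -1), (292, 91, -1), (298, 97, -1), (304, 93, -1), (310, 85, -1), (316, 46, 21), (322, 46, 20), (328, 45, 20), (334, 85, 40), (340, 85, 40), (346, 84, 39), (352, 88, 41), (358, 46, 21), (364, 46, 21), (370, 46, 22), (376, 46, 21), (382, 17, -1), (388, 16, 0), (394, 20, -2)]
row 232 bar 271 293 mid 282.0 w 23
row 244 bar 271 293 mid 282.0 w 23
row 256 bar 272 293 mid 282.5 w 22
row 268 bar 272 293 mid 282.5 w 22
```

The ball's end is at row ≈314 (predicted 314.4 for level) and the bar is 22 px wide (22.5 predicted), so the handle has dropped fully into the lock notch. Retreating straight up.

Request:
{"api": "move_arm", "payload": {
  "moves": [
    [0.5, [0, 0, 0], [0, 0, 0]],
    [0.5, [0, 0, -0.005], [0, 0, 0]],
    [0.5, [0, 0, -0.015], [0, 0, 0]],
    [0.5, [0, 0, -0.02], [0, 0, 0]],
    [0.5, [0, 0, -0.02], [0, 0, 0]],
    [0.5, [0, 0, -0.02], [0, 0, 0]],
    [0.5, [0, 0, -0.02], [0, 0, 0]],
    [0.5, [0, 0, 0], [0, 0, 0]],
    [0.5, [0, 0, 0], [0, 0, 0]],
    [0.5, [0, 0, 0], [0, 0, 0]]
  ]
}}

```text
time: 10.55
eef_pos: [0.4892, 0.0401, 0.1425]
tcp_rot: [0.998, 0.061, -0.001, -0.0]
contact_force: [-0.7, -0.3, -0.5]
opening: 0.503
finger_force: 0.0
```

```bash
sed -i 's/range(220,400,6)/range(170,300,5)/; s/(232,244,256,268)/(180,190,196,202)/' ball.py; python3 ball.py
```

```text
t 10.55 tcp cr mm [-48.9  17.6 142.5] F cr [-0.7 -0.2 -0.5] yawerr 0.0008 toolz [-1.2e-03  3.0e-04 -1.0e+00] open 0.503 ff 0.0
0 ball [282.7 234.7] end 244.6 bar r45 row 199.2 width 14.7
0.2 ball [282.8 239.8] end 250.9 bar r45 row 201.1 width 15.2
0.4 ball [282.8 241.6] end 253.7 bar r45 row 200.8 width 15.7
0.6 ball [282.8 239.4] end 252.0 bar r45 row 198.0 width 16.3
column [(170, 199, -3), (175, 194, -2), (180, 194, -2), (185, 180, -2), (190, 169, -2), (195, 168, -2), (200, 168, -2), (205, 171, -2), (210, 92, -1), (215, 92, -1), (220, 92, -1), (225, 92, -1), (230, 95, -1), (235, 93, -1), (240, 83, -2), (245, 50, 22), (250, 45, 21), (255, 46, 21), (260, 47, 21), (265, 46, 21), (270, 46, 21), (275, 55, 25), (280, 59, 27), (285, 99, 45), (290, 100, 46), (295, 95, 44)]
row 180 bar 275 288 mid 281.5 w 14
row 190 bar 275 288 mid 281.5 w 14
row 196 bar 275 289 mid 282.0 w 15
row 202 bar 275 289 mid 282.0 w 15
```

Handle still level (end at row ~244, predicted 244.6), bolt ≈ 63 mm, robot clear. Handing in.

```bash
python3 -c "
from plant import *
print(sign_off())"
```

```text
the job is handed in; nothing more can be done
None
```

The strap is locked and the job is handed in: by the last wrist-camera measurement, the handle lies level in the lock notch with the bolt slid about 63 mm, let go and the gripper clear at about 10.5 s; I have no verdict back.

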